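Raise the enclosure window to its pointer

ROBOT

A 7-joint arm with a two-finger parallel gripper is mounted at the origin on the work surface. World frame = base frame: x ahead of the robot, y to its left, z up, the work surface at z = 0. Lengths are in m, angles in degrees, forces in N, time in s.
With the tool pointing down it reaches from about 0.425 to 0.875 m from the base axis. Payload 4.7 kg.
Tool frame: the origin (TCP) lies on the centre line of the jaws, within the pads' length; the fingertips stand 8 mm ahead of it and the grasp point (between the pads) lies 11 mm behind it; z points along the fingers, y is the direction in which the jaws open and shut (so a half turn about z gives the same grasp; the last joint's range is limited). The gripper opens to 87 mm and grips with 3 to 60 N. Pads are 19 mm wide; open, the fingers measure 117 mm over their backs; the gripper's body (75 mm by 190 mm) begins 51 mm behind the grasp point.
Start: joints at [72.943, 18.392, -4.016, 83.108, 1.295, 78.541, -3.26], TCP at [0.199, -0.619, 0.231] pointing down, gripper open.
Joint ranges: [-163.93, 163.93], [-17.29, 119.83], [-79.2, 71.16], [3.27, 140.29], [-89.18, 269.18], [5.43, 117.66], [-154.24, 154.24]. Speed limits (degrees/s): [147.25, 147.25, 180, 180, 180, 180, 180].

INTERFACE

Orientations are given as [roll, pitch, yaw] about the fixed x, y, z axes, in that order (R = Rz(yaw) Ry(pitch) Rx(roll)).
In Python, from cell import status, vision, workorder gives the robot as it stands.
- The arm moves only by the tool step_arm, never from a script. Its argument "series" is a list of rows, each an object of numbers: "ax", "ay", "az": the turn, a rotation vector about the world's x, y, z in degrees; "x", "y", "z": the shift along the world's x, y, z in m; "claw": the opening in per cent of the stroke, from 0 (shut) to 100 (fully open). In form: [{"ax": .., "ay": .., "az": .., "x": .., "y": .., "z": .., "claw": ..}, ...]. A call has 1 to 12 rows; each row is the pose to reach, as a shift and turn from the pose commanded when the call began; what a row does not reach only later rows make up. A row lasts 1/10 s, in which the tool goes at most 50 mm and 8.59 degrees, less where a joint would pass 70% of its speed; a pose out of reach is approached as far as the arm can. A call with a gripper value outside its range is refused whole. The fingers move at their own pace and stop on an object; "squeeze" is the grip in N (left out, the last holds). Time passes only in rows, so rows that repeat a pose let the fingers close. It gives the time, the measured TCP pose, the force and the opening at its end, in the units of the state.
- status.get_obs(): the state, without advancing time (a new reading comes with each control period).
- vision.read_camera(name): name is "scene" or "top" or "wrist"; returns the picture (384x512x3 uint8, red, green, blue); there is no depth.
- vision.camera_params(name): a dict with "fovy" (degrees; the focal length in pixels is half the picture's height over the tangent of half this angle, whatever the lens; pixels are square), "cx", "cy" (the principal point, pixels), "dist" ([k1, k2, p1, p2, k3] as OpenCV has them; the pictures are not rectified), "eye" and "orientation" of the camera in the world; the wrist camera has in their place "tool_from_camera" (4x4, takes a point from camera to tool coordinates, whose origin is the TCP and whose axes are the flange's). Camera axes: x right, y down, z forward; pixel columns grow to the right and rows downward; lengths in m; the calibration is good to about 2 mm. A picture is of the moment at which its call begins: read the wrist's pose just before it. camera_params takes no time and is no camera call.
- workorder.sign_off(): hands the job in, once; it reports no verdict.
The state is a dict: "time_s": time; "qpos": joint angles; "joint_velocities": joint speeds; "effort": joint torques, N m; "tool_pos": TCP position; "tool_rot": TCP orientation; "force": force on the tool from outside, world axes, zero at the start; "wrist_torque": the same for the moment, N m; "grip_width": finger opening in m.
Only numpy, scipy, OpenCV 4.12 (cv2) and the standard library are available. Lean on these libraries where they do the work, as an engineer would, in place of code of your own. Each camera call takes 0.05 s, during which the arm holds its last target.

TASK

Push the sliding front window of the clear weighing enclosure up from beneath its lip until the lip is level with the pointer clamped on the guide rail, then let go and move the hand clear. Use the fingertips or the outside of the fingers only: do not grip the lip, and do not shift the pointer or any of the things standing about.

Things in the scene. Friction and masses are not known exactly. Their poses are not given: they have to be found in the camera images.
- hood: Clear weighing enclosure with white rails, 400 mm wide, 340 deep, 470 high, fixed. Origin on the bench below the foot of its sloping front, mid-width; x into the enclosure, y to the user's left, z up. The front leans back 25 degrees: the window travels along (sin 25, 0, cos 25) of this frame. A sill 22 mm high along the foot of the front; a balance inside, 78 mm high, starts 105 mm behind the origin.
- sash (a joint): Travel of the window up the slope in m: 0 lowest (an opening stays below the lip), 0.21 at the upper stop. Counterweighted: it stays wherever it is left; sliding it slowly takes about 2 to 4 N along the slope, either way.
- lip_edge (a point): Mid-point of the front edge of the window's lip, mid-thickness. The lip is a black ledge along the window's lower edge, 280 mm long, 48 deep, 16 thick, square to the pane (it rises 25 degrees towards the user). Frame: x into the enclosure square to the pane, y along the lip, z up the slope. Underside 8 mm below along z. 141 mm above the bench when lowest; only the sill stands below it.
- lip: The lower 12 mm of the lip with its front nose; same axes as the point lip_edge; origin at the pane, in the middle of the lip's length, on its underside.
- lip_top: The lip's upper face, a 4 mm strip on top of the lip, ending 3 mm short of the front edge; same axes and origin as body lip. It must not be pressed while the lip is pressed from below (that would be gripping).
- mark (a joint): Height of the pointer up the slope in m, on the same scale as joint sash: when the two values are equal, the lip and the pointer are level. Clamped tight, different in each run.
- pointer (a point): Tip of the dark steel pointer clamped on the left (+y) guide rail: a block 40 mm wide, 22 high, with a wedge 18 mm high whose tip points at the window, 10 mm beyond the lip's left end. Same axes as lip_edge; the lip is level when lip_edge is at z = 0 of this frame (lip_edge lies 150 mm to -y of the tip).
- beaker: Glass beaker, 64 mm wide, 85 mm high, loose, in front of the enclosure beside one end of the lip; origin under its centre. Bystander.
- jar: Amber jar with black cap, 54 mm wide, 75 mm high, loose, in front of the enclosure beside one end of the lip; origin under its centre. Bystander.
- petri_dish: Clear closed dish, 90 mm wide, 14 mm high, loose on the bench in front of the enclosure; origin under its centre. Bystander.
- timer: White timer, 50 x 62 x 20 mm, lying loose on the bench in front of the enclosure; origin under its centre. Bystander.
- tube_rack: Green rack with capped tubes, 70 x 120 mm, 58 mm high, loose, on the bench to one side of the enclosure's front; origin under its centre. Bystander.
- spray_bottle: White spray bottle, 68 mm wide, 197 mm high, loose, on the bench to one side of the enclosure's front; origin under its centre. Bystander.
- vial: Small glass vial with white cap, 24 mm wide, 45 mm high, loose inside the enclosure; origin under its centre. Bystander.

How it is judged (in metres and radians):
On the way:
1. the fingers push the lip upwards (contact force between lip and the fingers above 0.5 N and velocity of joint sash above 0.003 m/s), for 0.1 s.
At the end, for the whole second after the job is handed in: The lip's front edge is level with the pointer to within 10 mm along the slope, the window is at rest and the hand touches nothing (z of lip_edge in the frame of pointer between -0.01 and 0.01 m and velocity of joint sash between -0.005 and 0.005 m/s).
It fails at once if the lip is gripped: pressed from above and below at once (contact force between each of lip_top, lip and the fingers above 1.5 N).
It fails at once if the pointer is shifted by more than 4 mm (distance of pointer from where it was at the start of the episode above 0.004 m).
It fails at once if a bystander is shifted by more than 20 mm (distance of any of beaker, jar, petri_dish, timer, tube_rack, spray_bottle, vial from where it was at the start of the episode above 0.02 m).
It fails at once if the lip is pushed with the gripper's body or the arm instead of the fingers (contact force between any of lip, lip_top and the arm above 2 N).
It also fails if it takes over 42 s, if anything falls off the work surface, if the arm or the gripper's body presses on something with over 40 N, if the wrist force passes 120 N, or if a joint passes its speed limit or range.

## Working session

There is one attempt and no reset: what is moved stays moved. The work goes in short steps, Python scripts to look and compute and a tool call to move; the robot and the scene stay as the last step left them, time stands still between calls to the robot, and variables do not carry over. Pictures are saved under pics/ and viewed, and the job is handed in when it is done.

Besides the shell and the picture viewer there is one more tool, called as name([rows], argument=value, ...), one row to a line, values as JSON. step_arm: Moves the arm, as the interface text tells. Its arguments: {"type":"object","properties":{"series":{"type":"array"},"squeeze":{"type":"number"}},"required":["series"]}

```bash
mkdir -p pics; ls; python3 - <<'E'
from cell import status, vision
import cv2
o=status.get_obs(); print({k:o[k] for k in('time_s','tool_pos','tool_rot','force','grip_width')})
for n in('scene','top','wrist'):
    im=vision.read_camera(n); cv2.imwrite(f'pics/{n}0.png',im[:,:,::-1]); print(n,vision.camera_params(n))
E
```

```text
pics
{'time_s': 0.0, 'tool_pos': array([ 0.19918376, -0.61813996,  0.22942673]), 'tool_rot': array([-1.79885959e+02,  6.43624545e-03,  1.78667889e+01]), 'force': array([-0.51594325,  0.78640762,  0.0882014 ]), 'grip_width': 0.08695573058579138}
scene {'fovy': 43.7362719404404, 'cx': 264.3716287581645, 'cy': 192.10861852724037, 'dist': array([-0.20383586,  0.        ,  0.        ,  0.        ,  0.        ]), 'eye': array([ 1.07056007, -0.58261063,  1.10948262]), 'orientation': array([-141.74316101,    0.67845652,   39.28603109])}
top {'fovy': 51.73486657844744, 'cx': 256.5959216177879, 'cy': 194.6273573205248, 'dist': array([0.04413134, 0.        , 0.        , 0.        , 0.        ]), 'eye': array([0.36228829, 0.01223864, 1.18174488]), 'orientation': array([-169.57009083,   -0.38764265,  -90.56406115])}
wrist {'fovy': 69.579749654202, 'cx': 254.9659401047276, 'cy': 198.0515961361234, 'dist': array([-0.01574771,  0.        ,  0.        ,  0.        ,  0.        ]), 'tool_from_camera': array([[-1.68349470e-03, -9.67384634e-01, -2.53306408e-01,
         6.88552207e-02],
       [ 9.99998118e-01, -1.87288959e-03,  5.06552823e-04,
        -7.57634423e-04],
       [-9.64446351e-04, -2.53305078e-01,  9.67385966e-01,
        -1.54204732e-01],
       [ 0.00000000e+00,  0.00000000e+00,  0.00000000e+00,
         1.00000000e+00]])}
```

View pics/scene0.png

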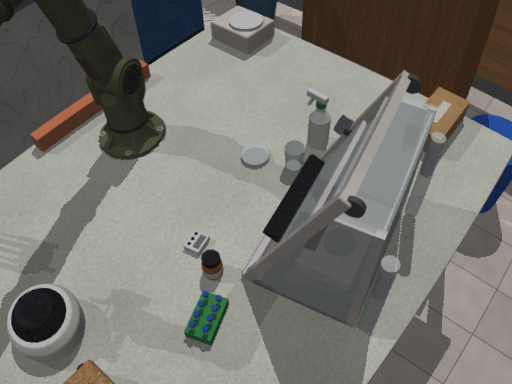

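View pics/top0.png

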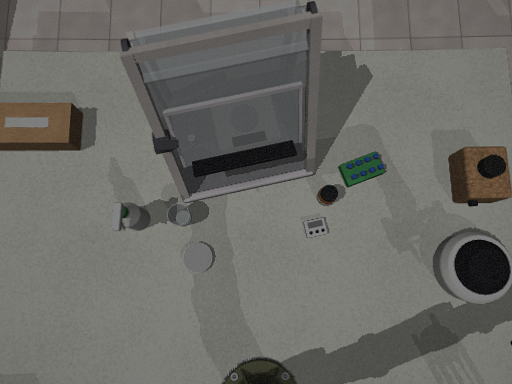

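View pics/wrist0.png

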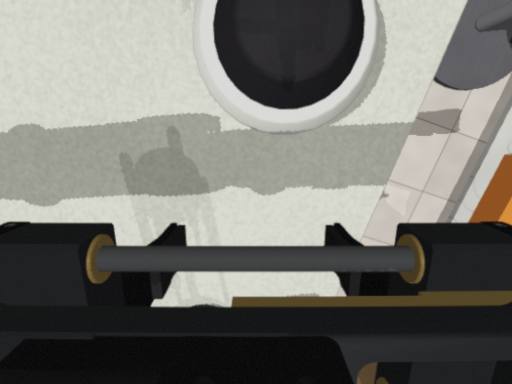

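Scene and top both show the hood ahead of the robot. In top, the lip runs about (193,160)-(297,150) and the pointer is near (165,144). I'll enlarge these areas.

```bash
python3 - <<'E'
import cv2
t=cv2.imread('pics/top0.png')[90:220,110:340]; cv2.imwrite('pics/top_z.png',cv2.resize(t,None,fx=3.4,fy=3.4,interpolation=cv2.INTER_CUBIC))
t=cv2.imread('pics/scene0.png')[80:300,230:440]; cv2.imwrite('pics/scene_z.png',cv2.resize(t,None,fx=2.7,fy=2.7,interpolation=cv2.INTER_CUBIC))
E
```

```text
(no output)
```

View pics/top_z.png

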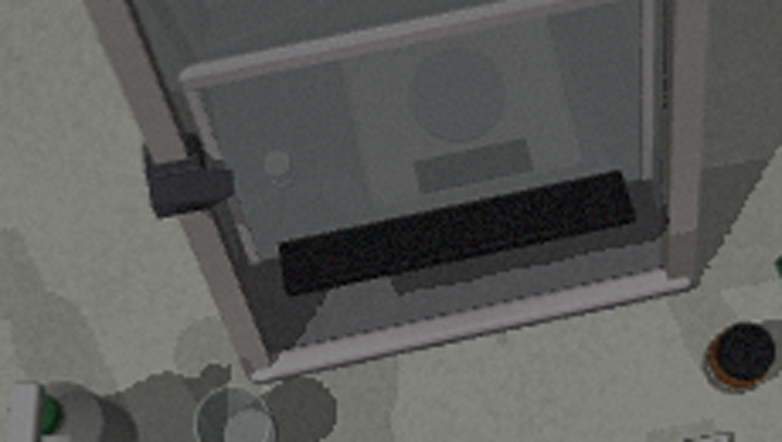

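View pics/scene_z.png

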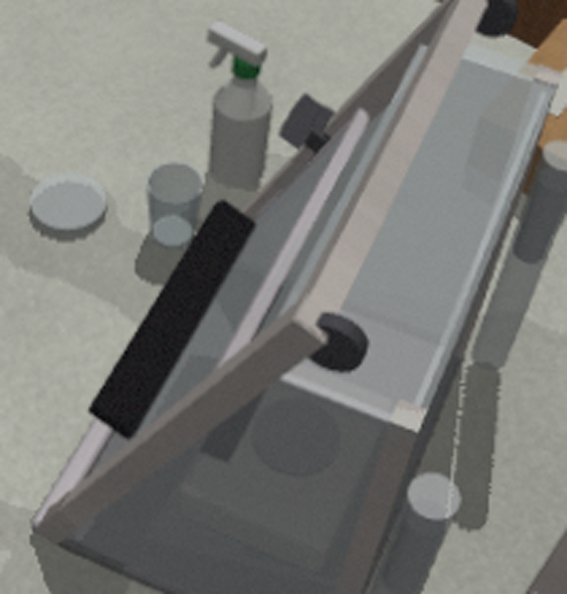

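```bash
cat > h.py <<'E'
import numpy as np, cv2
from scipy.spatial.transform import Rotation as R
from cell import vision, status
def cam(n,obs=None):
    p=vision.camera_params(n); f=192/np.tan(np.radians(p['fovy'])/2)
    K=np.array([[f,0,p['cx']],[0,f,p['cy']],[0,0,1]])
    if n=='wrist':
        T=np.eye(4);T[:3,:3]=R.from_euler('xyz',obs['tool_rot'],degrees=True).as_matrix();T[:3,3]=obs['tool_pos']
        T=T@p['tool_from_camera'];return K,p['dist'],T[:3,3],T[:3,:3]
    return K,p['dist'],np.array(p['eye']),R.from_euler('xyz',p['orientation'],degrees=True).as_matrix()
def ray(c,uv):
    K,d,e,Rm=c
    q=cv2.undistortPoints(np.array([[uv]],float),K,d)[0,0]
    v=Rm@np.array([q[0],q[1],1]);return e,v/np.linalg.norm(v)
def onz(c,uv,z):
    e,v=ray(c,uv);return e+v*(z-e[2])/v[2]
def onplane(c,uv,p,n):
    e,v=ray(c,uv);return e+v*(np.dot(p-e,n)/np.dot(v,n))
def tri(a,ua,b,ub):
    e1,v1=ray(a,ua);e2,v2=ray(b,ub)
    s=np.linalg.lstsq(np.stack([v1,-v2],1),e2-e1,rcond=None)[0]
    p,q=e1+s[0]*v1,e2+s[1]*v2
    return (p+q)/2,np.linalg.norm(p-q)
def proj(c,P):
    K,d,e,Rm=c
    P=np.atleast_2d(P)
    rv=cv2.Rodrigues(Rm.T)[0]
    return cv2.projectPoints(P.astype(float),rv,-Rm.T@e,K,d)[0][:,0]
E
python3 - <<'E'
from h import *
np.set_printoptions(precision=4,suppress=True)
t=cam('top');s=cam('scene')
T=lambda u,v:(110+u/3.4-.35,90+v/3.4-.35)
S=lambda u,v:(230+u/2.7-.3,80+v/2.7-.3)
a=onz(t,T(255,382),0);b=onz(t,T(690,290),0)
print('sill L,R z0',a,b,np.linalg.norm(a-b)); d=a-b; print('yaw',np.degrees(np.arctan2(-d[0],d[1])))
a=onz(t,T(255,382),.022);b=onz(t,T(690,290),.022)
print('sill L,R z22',a,b,np.linalg.norm(a-b))
L=tri(t,T(281,242),s,S(254,220));Rr=tri(t,T(620,171),s,S(128,437));print('rear top',L,Rr,np.linalg.norm(L[0]-Rr[0]))
L=tri(t,T(290,294),s,S(220,203));Rr=tri(t,T(634,221),s,S(92,410));print('front(approx)',L,Rr,np.linalg.norm(L[0]-Rr[0]))
for n,u,z in(('beaker',T(235,415),.01),('jar',T(747,350),.075),('timer',(316,227),.02),('dish',(198,257),.014),('spraybase',(138,216),.03),('rack',(362,168),.05)):
    print(n,onz(t,u,z))
E
```

```text
sill L,R z0 [0.559  0.2193 0.    ] [ 0.6395 -0.17    0.    ] 0.39754741238758157
yaw 11.692561117722253
sill L,R z22 [0.5553 0.2155 0.022 ] [ 0.6344 -0.1666  0.022 ] 0.39014645537627424
rear top (array([0.6437, 0.1736, 0.1567]), np.float64(0.0011064163825655648)) (array([ 0.7012, -0.0968,  0.1473]), np.float64(0.0059728081039967015)) 0.2766305267986106
front(approx) (array([0.6033, 0.1676, 0.158 ]), np.float64(0.003993420482731259)) (array([ 0.6599, -0.1027,  0.1564]), np.float64(0.0025373203130851793)) 0.276185828739984
beaker [0.5282 0.2343 0.01  ]
jar [ 0.57   -0.2042  0.075 ]
timer [ 0.4778 -0.1713  0.02  ]
dish [0.3944 0.1743 0.014 ]
spraybase [0.5139 0.3482 0.03  ]
rack [ 0.6474 -0.3079  0.05  ]
```

step_arm([
  {"x":0.04,"y":0.03,"z":0.02,"claw":0},
  {"x":0.08,"y":0.06,"z":0.04,"claw":0},
  {"x":0.12,"y":0.09,"z":0.06,"claw":0},
  {"x":0.16,"y":0.12,"z":0.08,"claw":0},
  {"x":0.2,"y":0.15,"z":0.1,"claw":0},
  {"x":0.23,"y":0.18,"z":0.12,"az":-1,"claw":0},
  {"x":0.25,"y":0.22,"z":0.12,"az":-2,"claw":0},
  {"x":0.27,"y":0.26,"z":0.12,"az":-3,"claw":0},
  {"x":0.29,"y":0.3,"z":0.12,"az":-4,"claw":0},
  {"x":0.3,"y":0.34,"z":0.12,"az":-5,"claw":0},
  {"x":0.3,"y":0.38,"z":0.12,"az":-6,"claw":0},
  {"x":0.3,"y":0.42,"z":0.12,"az":-6,"claw":0},
])

```text
invalid input
```

step_arm([
  {"ax":0,"ay":0,"az":0,"x":0.04,"y":0.03,"z":0.02,"claw":0},
  {"ax":0,"ay":0,"az":0,"x":0.08,"y":0.06,"z":0.04,"claw":0},
  {"ax":0,"ay":0,"az":0,"x":0.12,"y":0.09,"z":0.06,"claw":0},
  {"ax":0,"ay":0,"az":0,"x":0.16,"y":0.12,"z":0.08,"claw":0},
  {"ax":0,"ay":0,"az":0,"x":0.2,"y":0.15,"z":0.1,"claw":0},
  {"ax":0,"ay":0,"az":-1,"x":0.23,"y":0.18,"z":0.12,"claw":0},
  {"ax":0,"ay":0,"az":-2,"x":0.25,"y":0.22,"z":0.12,"claw":0},
  {"ax":0,"ay":0,"az":-3,"x":0.27,"y":0.26,"z":0.12,"claw":0},
  {"ax":0,"ay":0,"az":-4,"x":0.29,"y":0.3,"z":0.12,"claw":0},
  {"ax":0,"ay":0,"az":-5,"x":0.3,"y":0.34,"z":0.12,"claw":0},
  {"ax":0,"ay":0,"az":-6,"x":0.3,"y":0.38,"z":0.12,"claw":0},
  {"ax":0,"ay":0,"az":-6,"x":0.3,"y":0.42,"z":0.12,"claw":0},
])

```text
time_s: 1.35
tool_pos: [0.4994, -0.1967, 0.3501]
tool_rot: [-180.0, 0.0, 11.9]
force: [0.8, 0.1, 0.9]
grip_width: 0.0027
```

step_arm([
  {"ax":0,"ay":0,"az":0,"x":-0.01,"y":0.04,"z":0,"claw":0},
  {"ax":1.6,"ay":-7.8,"az":0,"x":-0.02,"y":0.08,"z":0,"claw":0},
  {"ax":3.2,"ay":-15.6,"az":0,"x":-0.03,"y":0.12,"z":0,"claw":0},
  {"ax":4.9,"ay":-23.5,"az":0,"x":-0.03,"y":0.16,"z":0,"claw":0},
  {"ax":6.5,"ay":-31.3,"az":0,"x":-0.03,"y":0.2,"z":0,"claw":0},
  {"ax":8.1,"ay":-39.2,"az":0,"x":-0.03,"y":0.2,"z":0,"claw":0},
  {"ax":9.7,"ay":-47,"az":0,"x":-0.03,"y":0.2,"z":0,"claw":0},
  {"ax":11.4,"ay":-54.8,"az":0,"x":-0.03,"y":0.2,"z":0,"claw":0},
  {"ax":13,"ay":-62.7,"az":0,"x":-0.03,"y":0.2,"z":0,"claw":0},
  {"ax":14.6,"ay":-70.5,"az":0,"x":-0.03,"y":0.2,"z":0,"claw":0},
  {"ax":14.6,"ay":-70.5,"az":0,"x":-0.03,"y":0.2,"z":0,"claw":0},
])

```text
time_s: 2.45
tool_pos: [0.4951, 0.0098, 0.2654]
tool_rot: [-168.5, -26.1, 7.9]
force: [-0.9, 1.1, 1.4]
grip_width: 0.0001
```

```bash
python3 - <<'E'
from h import *
import pickle
o=status.get_obs(); im=vision.read_camera('wrist'); print(o['qpos'],o['tool_pos'],o['tool_rot'],R.from_euler('xyz',o['tool_rot'],degrees=True).as_matrix())
cv2.imwrite('pics/w1.png',im[:,:,::-1]); pickle.dump(o,open('w1.pkl','wb'))
E
```

```text
[ 21.80136179 -17.26527454 -10.30885147 119.83802494 -26.47884435
  58.67060489 -57.7529365 ] [0.49512739 0.00981055 0.26541476] [-168.4588575   -26.08244128    7.92465679] [[ 0.88958511  0.22220742  0.39907668]
 [ 0.12383035 -0.9582969   0.25755212]
 [ 0.43966394 -0.17969673 -0.88000267]]
```

View pics/w1.png

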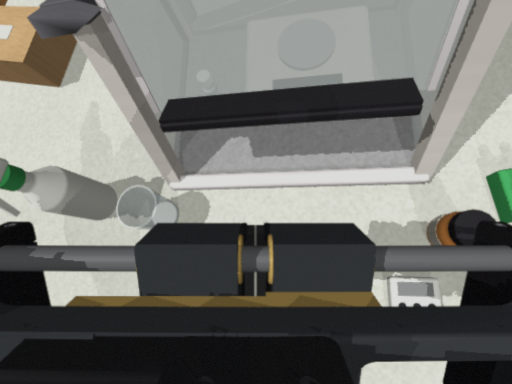

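Wrist view shows the lip spanning (165,115)-(420,98), the sill edge near row 183, and the pointer at about (65,18), partly cut off. The arm hit joint 2's limit at a 28° tilt. About 30-35° should be enough to get the fingertips under the lip nose and push it with the finger fronts. Next I'll check what pose the command currently holds.

step_arm([
  {"ax":0,"ay":0,"az":0,"x":0,"y":0,"z":0,"claw":0},
])

```text
time_s: 2.6
tool_pos: [0.4971, 0.0009, 0.2702]
tool_rot: [-167.7, -26.6, 6.8]
force: [0.5, -0.5, -0.0]
grip_width: 0.0006
```

```bash
cat > tgt.py <<'E'
from h import *
import sys
# desired: theta tilt from vertical, heading yaw ; print rotvec, shift from measured
def go(theta,yaw,pos):
    o=status.get_obs();Rc=R.from_euler('xyz',o['tool_rot'],degrees=True)
    th,ya=np.radians(theta),np.radians(yaw)
    z=np.array([np.sin(th)*np.cos(ya),np.sin(th)*np.sin(ya),-np.cos(th)]);x=np.array([np.cos(th)*np.cos(ya),np.cos(th)*np.sin(ya),np.sin(th)])
    Rt=R.from_matrix(np.stack([x,np.cross(z,x),z],1))
    rv=np.degrees((Rt*Rc.inv()).as_rotvec());print('turn',rv.round(1),np.linalg.norm(rv).round(1),'shift',(np.array(pos)-o['tool_pos']).round(4),'now',o['tool_pos'].round(4),o['tool_rot'].round(1),o['qpos'].round(1),o['time_s'],o['force'].round(1))
if __name__=='__main__':
    a=list(map(float,sys.argv[1:]));go(a[0],a[1],a[2:])
E
python3 tgt.py 32 11.7 0.48 0.02 0.23
```

```text
turn [-9.7 -7.  -1.1] 12.0 shift [-0.0171  0.0191 -0.0402] now [0.4971 0.0009 0.2702] [-167.7  -26.6    6.8] [ 19.1 -17.2  -6.7 119.7 -26.2  58.6 -57.8] 2.6 [ 0.5 -0.5 -0. ]
```

step_arm([
  {"ax":-4.8,"ay":-3.5,"az":-0.5,"x":0.0,"y":0.01,"z":-0.02,"claw":0},
  {"ax":-9.7,"ay":-7,"az":-1.1,"x":0.0,"y":0.01,"z":-0.04,"claw":0},
  {"ax":-9.7,"ay":-7,"az":-1.1,"x":0.0,"y":0.01,"z":-0.04,"claw":0},
  {"ax":-9.7,"ay":-7,"az":-1.1,"x":0.0,"y":0.01,"z":-0.04,"claw":0},
])

```text
time_s: 3.0
tool_pos: [0.5162, 0.0184, 0.1979]
tool_rot: [-177.9, -29.7, 11.7]
force: [-0.9, 0.5, -0.1]
grip_width: 0.0005
```

```bash
python3 tgt.py 32 11.7 0.5 0.01 0.23
```

```text
turn [-1.3 -2.6 -1. ] 3.1 shift [-0.0162 -0.0084  0.0321] now [0.5162 0.0184 0.1979] [-177.9  -29.7   11.7] [ -8.2 -17.2   7.6 128.2  -8.4  40.3 -73.2] 3.0 [-0.9  0.5 -0.1]
```

```bash
cat > snap.py <<'E'
from h import *
import pickle,sys
n=sys.argv[1]
o=status.get_obs(); im=vision.read_camera('wrist'); pickle.dump({k:np.array(v) for k,v in o.items()},open(n+'.pkl','wb'))
cv2.imwrite(f'pics/{n}.png',im[:,:,::-1]); cv2.imwrite(f'pics/{n}_z.png',cv2.resize(im[:240,:,::-1],None,fx=1.56,fy=2,interpolation=cv2.INTER_CUBIC) if 0 else cv2.resize(im[:,:,::-1],None,fx=1.5,fy=1.5,interpolation=cv2.INTER_CUBIC))
print(o['tool_pos'],o['tool_rot'],o['time_s'])
E
python3 snap.py w2
```

```text
[0.51623137 0.01843343 0.19789961] [-177.88363374  -29.70183001   11.65290572] 3.0
```

View pics/w2_z.png

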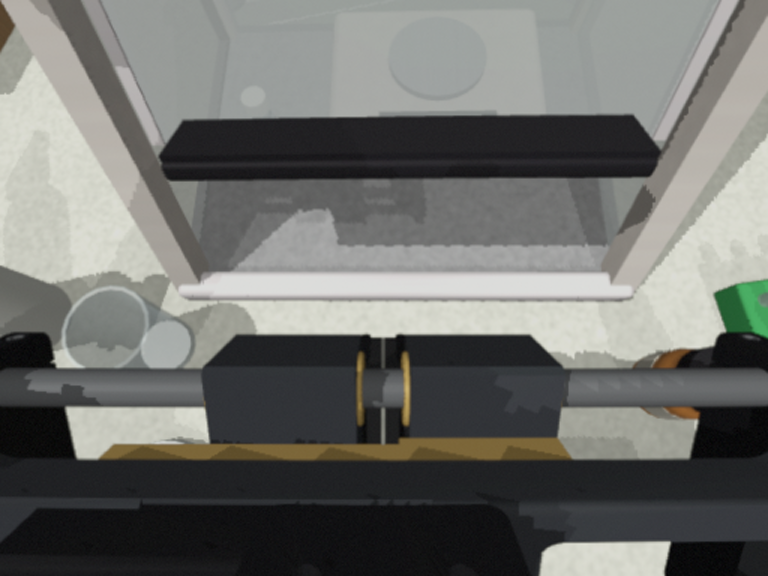

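```bash
python3 - <<'E'
from h import *
import pickle
np.set_printoptions(precision=4,suppress=True)
t=cam('top');s=cam('scene');w=cam('wrist',pickle.load(open('w2.pkl','rb')));w1=cam('wrist',pickle.load(open('w1.pkl','rb')))
T=lambda u,v:(110+u/3.4-.35,90+v/3.4-.35)
S=lambda u,v:(230+u/2.7-.3,80+v/2.7-.3)
W=lambda u,v:(u/1.5-.17,v/1.5-.17)
for z in(0,.022):
    a=onz(w,W(181,293),z);b=onz(w,W(632,293),z);print('sill w2',z,a,b,np.linalg.norm(a-b))
for nm,a,b,c in(('rearL',(281,242),(184,121),(254,220)),('rearR',(620,171),(633,115),(128,437)),('frontbotL',(290,294),(168,179),None),('frontbotR',(634,221),(655,176),None)):
    print(nm,tri(t,T(*a),w,W(*b)), tri(s,S(*c),w,W(*b)) if c else '')
for nm,b,c in(('ftL',(160,158),(220,203)),('ftR',(660,157),(92,410))): print(nm,tri(s,S(*c),w,W(*b)))
E
python3 - <<'E'
import cv2
t=cv2.imread('pics/top0.png')[125:165,145:200]; a=cv2.resize(t,None,fx=10,fy=10,interpolation=cv2.INTER_CUBIC)
cv2.imwrite('pics/tp.png',cv2.convertScaleAbs(a,alpha=2))
t=cv2.imread('pics/scene0.png')[105:150,325:375]; a=cv2.resize(t,None,fx=10,fy=10,interpolation=cv2.INTER_CUBIC)
cv2.imwrite('pics/sp.png',cv2.convertScaleAbs(a,alpha=2))
E
```

```text
sill w2 0 [0.559  0.2283 0.    ] [ 0.6459 -0.1769  0.    ] 0.41442528048613436
sill w2 0.022 [0.5555 0.2152 0.022 ] [ 0.6372 -0.1657  0.022 ] 0.3895089381846956
rearL (array([0.6446, 0.1764, 0.1481]), np.float64(0.004121030108661591)) (array([0.6411, 0.1762, 0.1511]), np.float64(0.00200375530452626))
rearR (array([ 0.7033, -0.0951,  0.1461]), np.float64(0.001074826340917093)) (array([ 0.7006, -0.0969,  0.1468]), np.float64(0.004812993248555894))
frontbotL (array([0.6006, 0.1672, 0.1548]), np.float64(0.004124916470327406)) 
frontbotR (array([ 0.6584, -0.1051,  0.1541]), np.float64(0.0035745744019303346)) 
ftL (array([0.606 , 0.1684, 0.1629]), np.float64(0.0043613980931898645))
ftR (array([ 0.6634, -0.1043,  0.1621]), np.float64(0.000750609692389428))
```

View pics/tp.png

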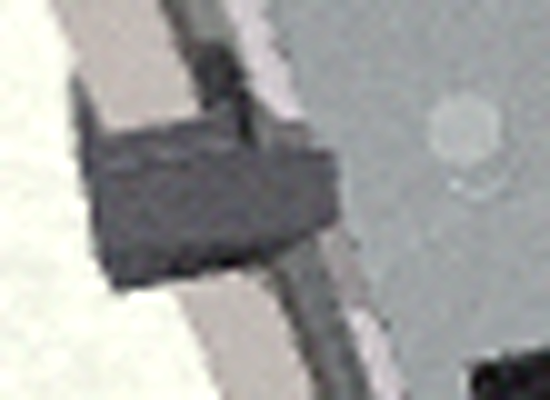

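View pics/sp.png

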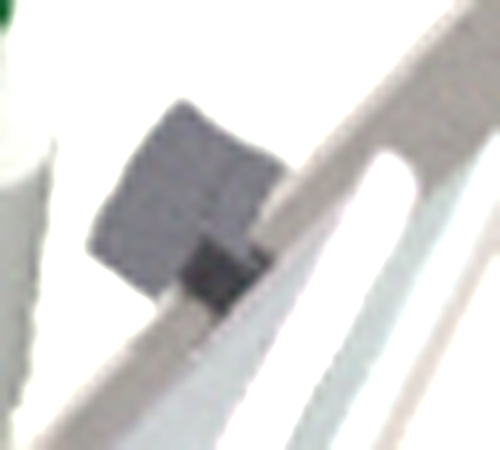

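```bash
cat > fr.py <<'E'
from h import *
yaw=np.radians(11.8)
xh=np.array([np.cos(yaw),np.sin(yaw),0]);yh=np.array([-np.sin(yaw),np.cos(yaw),0]);zh=np.array([0,0,1.])
s25,c25=np.sin(np.radians(25)),np.cos(np.radians(25))
n=xh*c25-zh*s25; sl=xh*s25+zh*c25
E
python3 - <<'E'
from fr import *
import pickle
np.set_printoptions(precision=4,suppress=True)
t=cam('top');s=cam('scene');w1=cam('wrist',pickle.load(open('w1.pkl','rb')))
O=np.array([.599,.0247,0])
for p in([.672,.040,.1475],[.6295,.031,.1545],[.6347,.032,.1625]):
    q=np.array(p)-O;print('xn,y,slope',q@n,q@yh,q@sl)
yc=(np.array([.65,.034,.15])-O)@yh
print(yc)
for nm,c,u in(('top f',t,(145+33.5-.45,125+21.5-.45)),('top r',t,(145+33.5-.45,125+15-.45)),('sc a',s,(325+27-.45,105+26-.45)),('sc b',s,(325+21.5-.45,105+31.5-.45)),('sc c',s,(325+18-.45,105+27.5-.45)),('sc d',s,(325+20-.45,105+23.5-.45))):
    # plane y = yc+.15
    P=onplane(c,u,O+yh*(yc+.15),yh)-O; print(nm,P@n,P@yh,P@sl,(P+O))
for nm,u in(('w1 tip?',(101,20)),):
    P=onplane(w1,u,O+yh*(yc+.15),yh)-O; print(nm,P@n,P@sl)
E
python3 - <<'E'
import cv2
t=cv2.imread('pics/w1.png')[0:60,20:130]; a=cv2.resize(t,None,fx=7,fy=7,interpolation=cv2.INTER_CUBIC)
cv2.imwrite('pics/w1p.png',cv2.convertScaleAbs(a,alpha=1.5))
E
```

```text
xn,y,slope 0.005261777760043725 4.845926360307409e-05 0.1652018503119856
xn,y,slope -0.03706867066867868 -7.026503197598427e-05 0.15318648346927452
xn,y,slope -0.03565107368646481 -0.00015477711279162764 0.16267454314995822
-0.001325831928447643
top f -0.058653012935288934 0.14867416807155234 0.3006361484844622 [0.6409 0.1853 0.2973]
top r -0.02738301230934187 0.14867416807155234 0.2899193228454048 [0.6642 0.1902 0.2743]
sc a -0.0019863814124252005 0.14867416807155232 0.31504478206239395 [0.6972 0.1971 0.2864]
sc b -0.002080338510319496 0.14867416807155254 0.28798838627823015 [0.6859 0.1947 0.2619]
sc c -0.015544593359293701 0.14867416807155256 0.2919061108725886 [0.6756 0.1926 0.2711]
sc d -0.018908027200795166 0.14867416807155234 0.30738245679138876 [0.679  0.1933 0.2866]
w1 tip? -0.03138276257453673 0.26996889777078126
```

View pics/w1p.png

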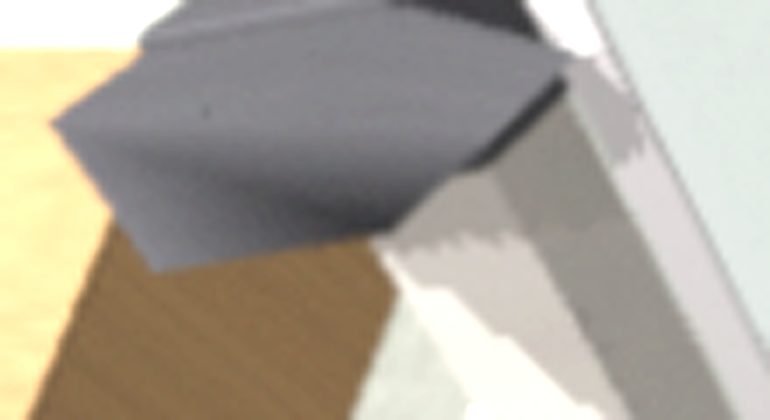

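step_arm([
  {"ax":0,"ay":0,"az":0,"x":-0.01,"y":0.02,"z":0.02,"claw":0},
  {"ax":0,"ay":0,"az":0,"x":-0.02,"y":0.06,"z":0.05,"claw":0},
  {"ax":-1,"ay":4,"az":0,"x":-0.03,"y":0.1,"z":0.08,"claw":0},
  {"ax":-1,"ay":4,"az":0,"x":-0.03,"y":0.12,"z":0.08,"claw":0},
  {"ax":-1,"ay":4,"az":0,"x":-0.03,"y":0.12,"z":0.08,"claw":0},
  {"ax":-1,"ay":4,"az":0,"x":-0.03,"y":0.12,"z":0.08,"claw":0},
  {"ax":-1,"ay":4,"az":0,"x":-0.03,"y":0.12,"z":0.08,"claw":0},
])

```text
time_s: 3.75
tool_pos: [0.5017, 0.1358, 0.2789]
tool_rot: [-178.3, -25.3, 11.2]
force: [0.2, -0.1, 0.2]
grip_width: 0.0003
```

```bash
python3 snap.py w3;python3 tgt.py 28 11.7 0.5 0.01 0.23
```

```text
[0.50174607 0.13579296 0.2788632 ] [-178.31108207  -25.27381179   11.209421  ] 3.75
turn [-0.9 -3.  -0.2] 3.2 shift [-0.0016 -0.1257 -0.0484] now [0.5016 0.1357 0.2784] [-178.3  -25.2   11.2] [ -8.8 -17.2  -8.4 117.4  -1.9  54.4 -95.1] 3.8 [ 0.2 -0.8 -0.6]
```

View pics/w3_z.png

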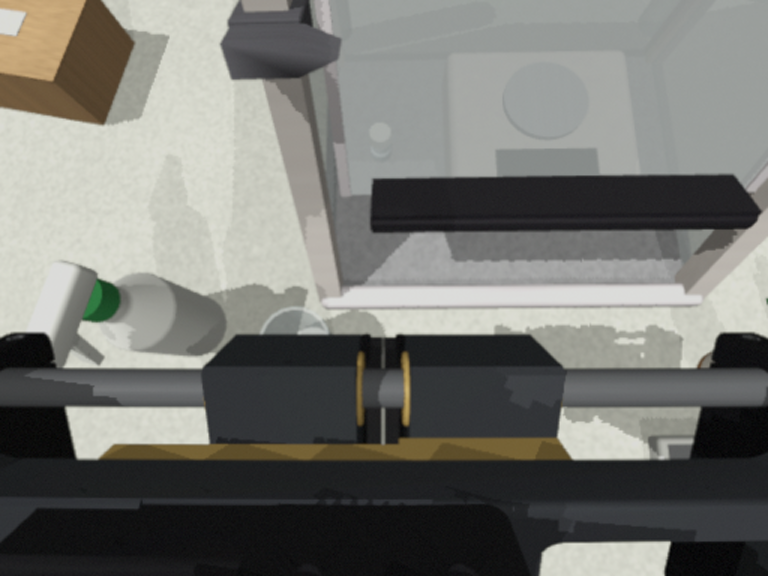

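```bash
python3 - <<'E'
import cv2
t=cv2.imread('pics/w3.png')[0:60,140:235]; a=cv2.resize(t,None,fx=8,fy=8,interpolation=cv2.INTER_CUBIC)
cv2.imwrite('pics/w3p.png',cv2.convertScaleAbs(a,alpha=1.8))
E
```

```text
(no output)
```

View pics/w3p.png

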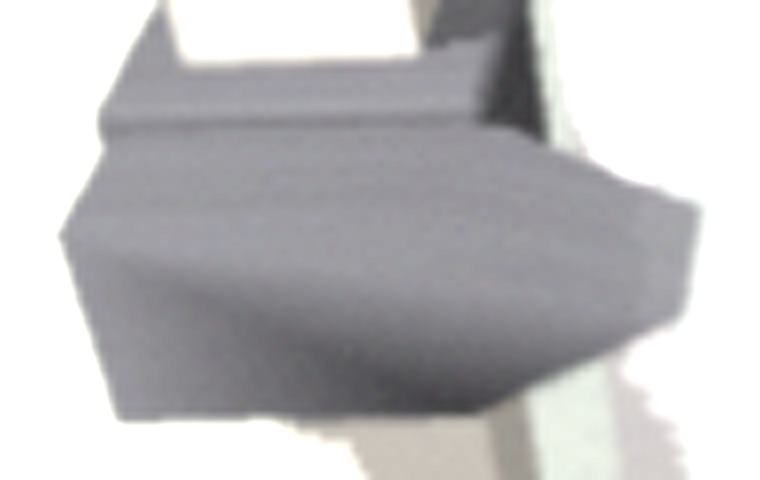

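```bash
python3 - <<'E'
from fr import *
import pickle
np.set_printoptions(precision=4,suppress=True)
t=cam('top');s=cam('scene');w1=cam('wrist',pickle.load(open('w1.pkl','rb')));w2=cam('wrist',pickle.load(open('w2.pkl','rb')));w3=cam('wrist',pickle.load(open('w3.pkl','rb')))
O=np.array([.599,.0247,0])
W3=lambda u,v:(140+u/8-.44,v/8-.44)
W1=lambda u,v:(20+u/7-.43,v/7-.43)
TP=lambda u,v:(145+u/10-.45,125+v/10-.45)
SP=lambda u,v:(325+u/10-.45,105+v/10-.45)
W=lambda u,v:(u/1.5-.17,v/1.5-.17)
T=lambda u,v:(110+u/3.4-.35,90+v/3.4-.35)
def show(nm,r):
    q=r[0]-O;print(nm,np.array([q@n,q@yh,q@sl]),'gap',round(r[1],4))
show('LT13',tri(w1,W1(53,122),w3,W3(60,235)));show('LB13',tri(w1,W1(155,270),w3,W3(118,417)));show('RB13',tri(w1,W1(387,235),w3,W3(480,413)))
show('tip13',tri(w1,W1(567,82),w3,W3(685,312)))
show('tip3t',tri(t,TP(335,215),w3,W3(685,312)))
show('tipr3t',tri(t,TP(335,150),w3,W3(700,205)))
show('LB3t',tri(t,TP(118,290),w3,W3(118,417)))
show('RB3t',tri(t,TP(255,262),w3,W3(480,413)))
show('LT3s',tri(s,SP(182,100),w3,W3(60,235)))
show('LT3s_b',tri(s,SP(90,245),w3,W3(118,417)))
# lip in w3
for nm,u3,u2,ut in(('lip fbL',(373,231),(168,179),(290,294)),('lip fbR',(752,229),(655,176),(634,221)),('lip rtL',(373,179),(184,121),(281,242)),('lip rtR',(733,175),(633,115),(620,171))):
    show(nm+' 23',tri(w2,W(*u2),w3,W(*u3)));show(nm+' 3t',tri(t,T(*ut),w3,W(*u3)))
for nm,u,p in (('tipf',W3(685,312),None),('tipr',W3(700,205),None)):
    P=onplane(w3,u,O+yh*.15,yh)-O;print(nm,P@n,P@sl)
E
```

```text
LT13 [-0.0382  0.2097  0.2831] gap 0.0001
LB13 [-0.0385  0.2096  0.266 ] gap 0.0006
RB13 [-0.04    0.1733  0.2662] gap 0.0007
tip13 [-0.0214  0.1533  0.2706] gap 0.0062
tip3t [-0.03    0.1535  0.2712] gap 0.0003
tipr3t [-0.0102  0.1523  0.2728] gap 0.0016
LB3t [-0.0349  0.2095  0.2651] gap 0.0026
RB3t [-0.0314  0.1753  0.2624] gap 0.0005
LT3s [-0.0363  0.2102  0.2819] gap 0.0009
LT3s_b [-0.0301  0.2015  0.2502] gap 0.0328
lip fbL 23 [-0.0398  0.1397  0.1529] gap 0.0002
lip fbL 3t [-0.0125  0.1416  0.1255] gap 0.0002
lip fbR 23 [-0.0398 -0.1386  0.1532] gap 0.0008
lip fbR 3t [-0.0381 -0.1382  0.154 ] gap 0.0042
lip rtL 23 [0.0039 0.1402 0.1657] gap 0.0
lip rtL 3t [0.0211 0.1405 0.1519] gap 0.0015
lip rtR 23 [ 0.0042 -0.1366  0.1669] gap 0.0003
lip rtR 3t [ 0.0072 -0.1384  0.1657] gap 0.0023
tipf -0.056655145348155064 0.28314669870490683
tipr -0.03731271199638328 0.2838715180677094
```

Wrist triangulations agree to within 1 mm. Along the slope, the lip edge is at about 0.1595 and the pointer at about 0.2735, so it needs roughly 114 mm of travel. Next I'll lower the hand in front of the opening.

step_arm([
  {"ax":0,"ay":0,"az":0,"x":0.0,"y":-0.045,"z":-0.01,"claw":0},
  {"ax":0,"ay":-2,"az":0,"x":0.0,"y":-0.09,"z":-0.03,"claw":0},
  {"ax":0,"ay":-4,"az":0,"x":0.01,"y":-0.128,"z":-0.06,"claw":0},
  {"ax":-1,"ay":-6,"az":0,"x":0.015,"y":-0.128,"z":-0.1,"claw":0},
  {"ax":-1,"ay":-6,"az":0,"x":0.019,"y":-0.128,"z":-0.14,"claw":0},
  {"ax":-1,"ay":-6,"az":0,"x":0.019,"y":-0.128,"z":-0.168,"claw":0},
  {"ax":-1,"ay":-6,"az":0,"x":0.019,"y":-0.128,"z":-0.168,"claw":0},
  {"ax":-1,"ay":-6,"az":0,"x":0.019,"y":-0.128,"z":-0.168,"claw":0},
])

```text
time_s: 4.6
tool_pos: [0.5203, 0.0087, 0.1107]
tool_rot: [179.2, -30.9, 12.5]
force: [0.1, 0.7, 1.1]
grip_width: 0.0002
```

```bash
python3 tgt.py 32 11.8 0.616 0.028 0.103
```

```text
turn [ 0.9 -0.9 -0.2] 1.3 shift [ 0.0957  0.0193 -0.0077] now [0.5203 0.0087 0.1107] [179.2 -30.9  12.5] [ 10.1 -10.2  -9.4 134.5 -17.   26.1 -64.1] 4.6 [0.1 0.7 1.1]
```

step_arm([
  {"ax":0.4,"ay":-0.4,"az":0,"x":0.025,"y":0.005,"z":-0.008,"claw":0},
  {"ax":0.9,"ay":-0.9,"az":0,"x":0.05,"y":0.01,"z":-0.008,"claw":0},
  {"ax":0.9,"ay":-0.9,"az":0,"x":0.07,"y":0.014,"z":-0.008,"claw":0},
  {"ax":0.9,"ay":-0.9,"az":0,"x":0.085,"y":0.017,"z":-0.008,"claw":0},
  {"ax":0.9,"ay":-0.9,"az":0,"x":0.096,"y":0.019,"z":-0.008,"claw":0},
  {"ax":0.9,"ay":-0.9,"az":0,"x":0.096,"y":0.019,"z":-0.008,"claw":0},
])

```text
time_s: 5.2
tool_pos: [0.6186, 0.0287, 0.1049]
tool_rot: [179.9, -32.2, 12.2]
force: [0.5, 0.1, -0.0]
grip_width: 0.0003
```

```bash
python3 snap.py w4; python3 tgt.py 32 11.8 0.616 0.028 0.103; python3 - <<'E'
from h import *
im=vision.read_camera('scene')[80:300,200:440]; cv2.imwrite('pics/s4.png',cv2.resize(im[:,:,::-1],None,fx=2.7,fy=2.7,interpolation=cv2.INTER_CUBIC))
E
```

```text
[0.61863425 0.02865718 0.1048644 ] [179.87928798 -32.2249386   12.19318112] 5.2
turn [ 0.1  0.1 -0.3] 0.4 shift [-0.0012 -0.0005 -0.0009] now [0.6172 0.0285 0.1039] [179.9 -32.1  12.2] [  8.7   2.6 -10.9 124.2 -12.9  22.  -69.3] 5.25 [-0.5 -0.2  0. ]
```

View pics/w4_z.png

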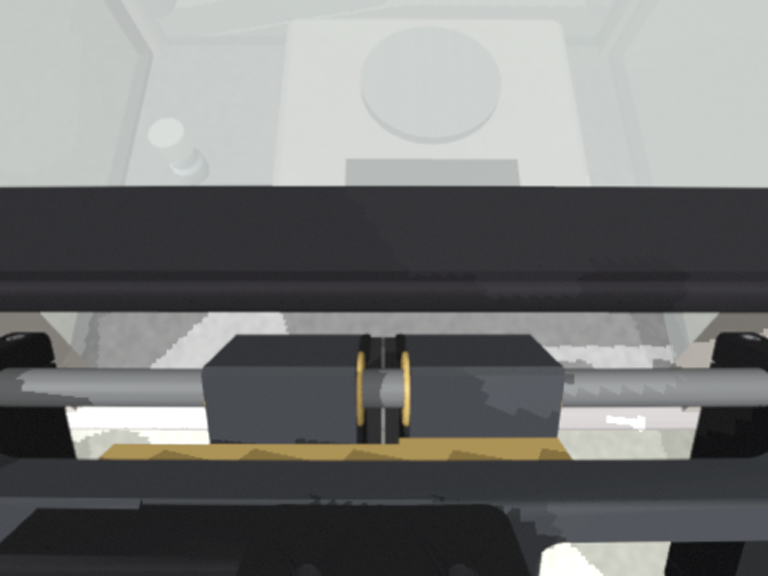

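View pics/s4.png

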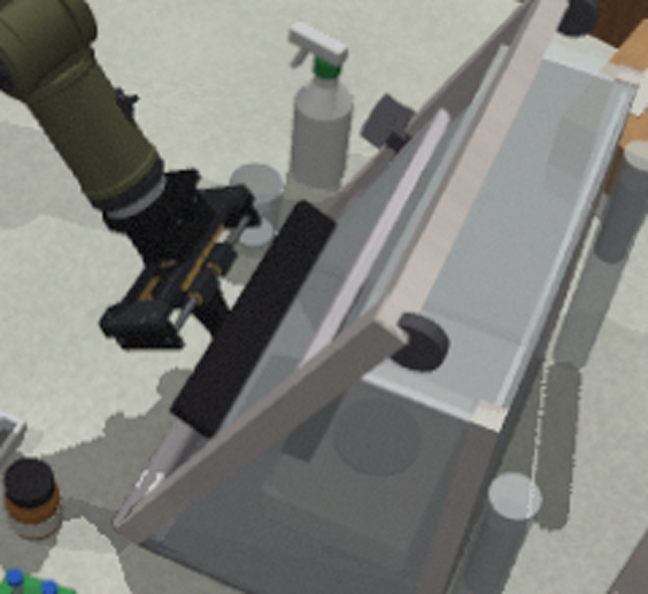

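step_arm([
  {"ax":0,"ay":0,"az":0,"x":-0.001,"y":0,"z":0.004,"claw":0},
  {"ax":0,"ay":0,"az":0,"x":0.0,"y":0.001,"z":0.008,"claw":0},
  {"ax":0,"ay":0,"az":0,"x":0.002,"y":0.001,"z":0.012,"claw":0},
  {"ax":0,"ay":0,"az":0,"x":0.004,"y":0.001,"z":0.016,"claw":0},
  {"ax":0,"ay":0,"az":0,"x":0.006,"y":0.002,"z":0.02,"claw":0},
  {"ax":0,"ay":0,"az":0,"x":0.006,"y":0.002,"z":0.02,"claw":0},
])

```text
time_s: 5.9
tool_pos: [0.6231, 0.0308, 0.1235]
tool_rot: [179.9, -32.1, 12.2]
force: [-1.1, 0.8, -0.7]
grip_width: 0.0005
```

step_arm([
  {"ax":0,"ay":0,"az":0,"x":0.001,"y":0,"z":0.003,"claw":0},
  {"ax":0,"ay":0,"az":0,"x":0.003,"y":0.001,"z":0.006,"claw":0},
])

```text
time_s: 6.1
tool_pos: [0.625, 0.0315, 0.1282]
tool_rot: [179.9, -32.0, 12.1]
force: [0.5, 0.0, 0.2]
grip_width: 0.0006
```

step_arm([
  {"ax":0,"ay":0,"az":0,"x":0.001,"y":0,"z":0.003,"claw":0},
  {"ax":0,"ay":0,"az":0,"x":0.003,"y":0.001,"z":0.006,"claw":0},
])

```text
time_s: 6.3
tool_pos: [0.6275, 0.0322, 0.1337]
tool_rot: [179.9, -31.9, 12.1]
force: [-1.9, -2.4, -2.0]
grip_width: 0.0006
```

step_arm([
  {"ax":0,"ay":0,"az":0,"x":0.001,"y":0,"z":0.003,"claw":0},
  {"ax":0,"ay":0,"az":0,"x":0.003,"y":0.001,"z":0.006,"claw":0},
])

```text
time_s: 6.5
tool_pos: [0.6303, 0.0329, 0.1395]
tool_rot: [179.9, -31.9, 12.1]
force: [-3.3, -4.3, -0.6]
grip_width: 0.0004
```

```bash
python3 snap.py w5; python3 tgt.py 32 11.8 0.616 0.028 0.103
```

```text
[0.6302636  0.03288459 0.13952103] [179.9371825  -31.85467292  12.12478888] 6.5
turn [ 0.1 -0.1 -0.3] 0.3 shift [-0.0149 -0.0051 -0.0373] now [0.6309 0.0331 0.1403] [179.9 -31.9  12.1] [  8.2   1.3 -10.9 120.5 -10.4  27.  -72.5] 6.55 [-4.2 -2.2  0.7]
```

View pics/w5_z.png

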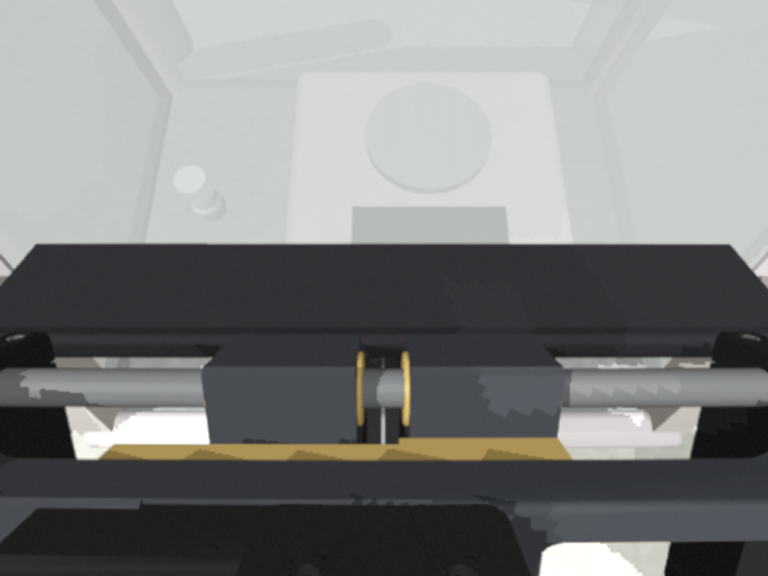

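Contact came at the predicted height. The fingers are under the lip, and the lip is rising in the view. I'll keep pushing along the slope.

step_arm([
  {"ax":0,"ay":0,"az":0,"x":0.0018,"y":0.0004,"z":0.004,"claw":0},
  {"ax":0,"ay":0,"az":0,"x":0.0037,"y":0.0008,"z":0.008,"claw":0},
  {"ax":0,"ay":0,"az":0,"x":0.0055,"y":0.0011,"z":0.012,"claw":0},
  {"ax":0,"ay":0,"az":0,"x":0.0073,"y":0.0015,"z":0.016,"claw":0},
  {"ax":0,"ay":0,"az":0,"x":0.0091,"y":0.0019,"z":0.02,"claw":0},
  {"ax":0,"ay":0,"az":0,"x":0.011,"y":0.0023,"z":0.024,"claw":0},
  {"ax":0,"ay":0,"az":0,"x":0.0128,"y":0.0027,"z":0.028,"claw":0},
  {"ax":0,"ay":0,"az":0,"x":0.0146,"y":0.003,"z":0.032,"claw":0},
  {"ax":0,"ay":0,"az":0,"x":0.0164,"y":0.0034,"z":0.036,"claw":0},
  {"ax":0,"ay":0,"az":0,"x":0.0183,"y":0.0038,"z":0.04,"claw":0},
])

```text
time_s: 7.55
tool_pos: [0.6492, 0.0371, 0.1805]
tool_rot: [179.9, -31.9, 12.2]
force: [-4.8, -2.9, 0.6]
grip_width: 0.0005
```

step_arm([
  {"ax":0,"ay":0,"az":0,"x":0.0018,"y":0.0004,"z":0.004,"claw":0},
  {"ax":0,"ay":0,"az":0,"x":0.0037,"y":0.0008,"z":0.008,"claw":0},
  {"ax":0,"ay":0,"az":0,"x":0.0055,"y":0.0011,"z":0.012,"claw":0},
  {"ax":0,"ay":0,"az":0,"x":0.0073,"y":0.0015,"z":0.016,"claw":0},
  {"ax":0,"ay":0,"az":0,"x":0.0091,"y":0.0019,"z":0.02,"claw":0},
  {"ax":0,"ay":0,"az":0,"x":0.011,"y":0.0023,"z":0.024,"claw":0},
  {"ax":0,"ay":0,"az":0,"x":0.0128,"y":0.0027,"z":0.028,"claw":0},
  {"ax":0,"ay":0,"az":0,"x":0.0146,"y":0.003,"z":0.032,"claw":0},
  {"ax":0,"ay":0,"az":0,"x":0.0164,"y":0.0034,"z":0.036,"claw":0},
  {"ax":0,"ay":0,"az":0,"x":0.0164,"y":0.0034,"z":0.036,"claw":0},
])

```text
time_s: 8.55
tool_pos: [0.6664, 0.0408, 0.2176]
tool_rot: [179.9, -32.1, 12.2]
force: [-3.2, -1.4, -0.1]
grip_width: 0.0004
```

```bash
python3 snap.py w6; python3 tgt.py 32 11.8 0.616 0.028 0.103; python3 - <<'E'
from h import *
im=vision.read_camera('scene');cv2.imwrite('pics/s6f.png',im[:,:,::-1]); im=im[60:280,200:440];cv2.imwrite('pics/s6.png',cv2.resize(im[:,:,::-1],None,fx=2.7,fy=2.7,interpolation=cv2.INTER_CUBIC))
im=vision.read_camera('top');cv2.imwrite('pics/t6f.png',im[:,:,::-1])
im=im[90:220,110:340];cv2.imwrite('pics/t6.png',cv2.resize(im[:,:,::-1],None,fx=3.4,fy=3.4,interpolation=cv2.INTER_CUBIC))
E
```

```text
[0.66643937 0.04083378 0.21762956] [179.90463469 -32.07850878  12.18012057] 8.55
turn [ 0.1  0.1 -0.3] 0.4 shift [-0.0505 -0.013  -0.1145] now [0.6665 0.041  0.2175] [179.9 -32.1  12.2] [  7.6   0.8 -11.  111.5  -7.6  36.2 -76.3] 8.6 [-1.9 -2.   0.5]
```

View pics/s6.png

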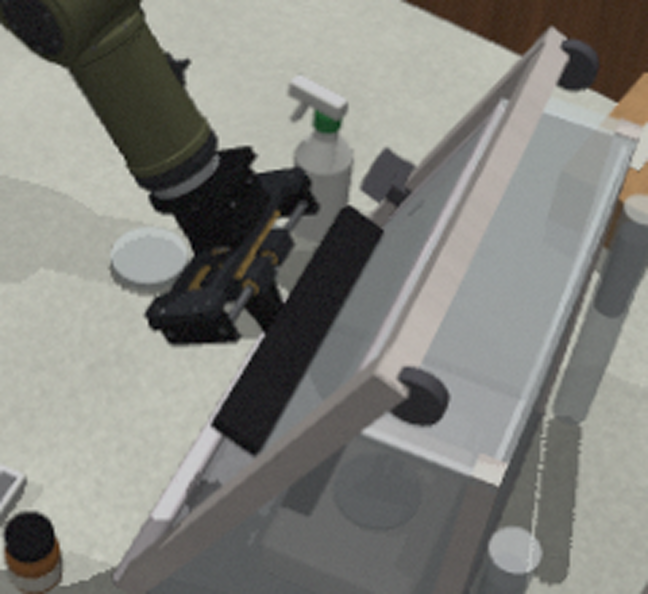

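View pics/t6.png

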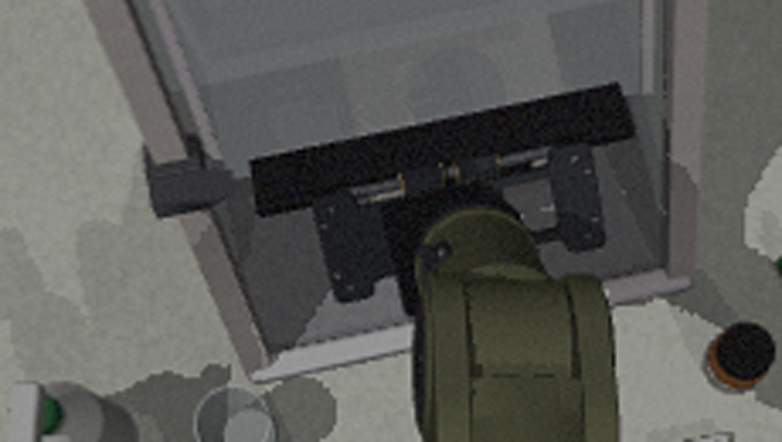

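View pics/w6_z.png

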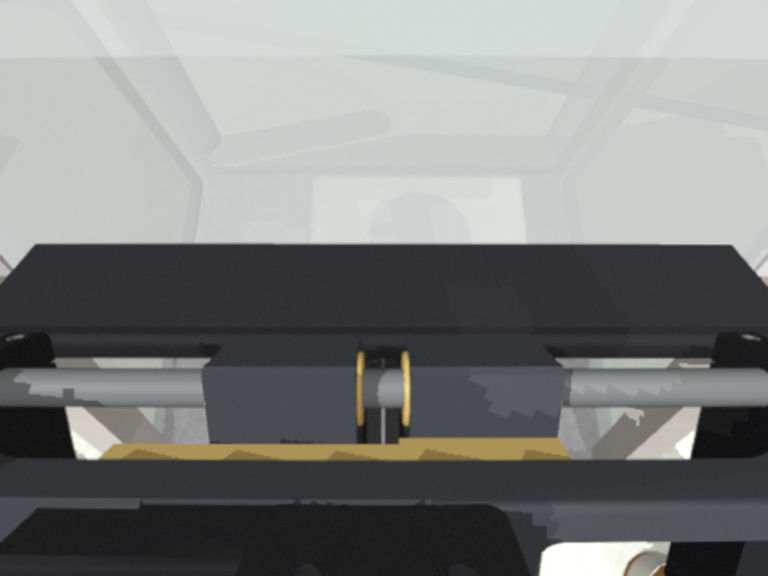

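```bash
python3 - <<'E'
from fr import *
import pickle
np.set_printoptions(precision=4,suppress=True)
t=cam('top');s=cam('scene');L=lambda k:cam('wrist',pickle.load(open(k+'.pkl','rb')))
w5,w6=L('w5'),L('w6')
O=np.array([.599,.0247,0])
W=lambda u,v:(u/1.5-.17,v/1.5-.17)
T=lambda u,v:(110+u/3.4-.35,90+v/3.4-.35)
S=lambda u,v:(200+u/2.7-.3,60+v/2.7-.3)
def show(nm,P):
    q=P-O;print(nm,np.array([q@n,q@yh,q@sl]))
for k,c in(('w5',w5),('w6',w6)):
    for u in((37,244),(385,244),(732,244)): show(k+' rear on pane',onplane(c,W(*u),O+n*.004,n))
for a,b in(((252,160),(37,244)),((618,84),(732,244))):
    r=tri(t,T(*a),w6,W(*b));show('tri rear t-w6',r[0]);print(r[1])
for a,b in(((383,224),(37,244)),((253,452),(732,244))):
    r=tri(s,S(*a),w6,W(*b));show('tri rear s-w6',r[0]);print(r[1])
for a,b in(((252,160),(383,224)),((618,84),(253,452))):
    r=tri(t,T(*a),s,S(*b));show('tri rear t-s',r[0]);print(r[1])
a,b=[np.array(pickle.load(open(k+'.pkl','rb'))['tool_pos']) for k in('w5','w6')];print((b-a)@sl,(b-a)@n)
E
```

```text
w5 rear on pane [0.004  0.1403 0.1748]
w5 rear on pane [0.004  0.0014 0.1752]
w5 rear on pane [ 0.004  -0.1364  0.1762]
w6 rear on pane [0.004  0.1403 0.2616]
w6 rear on pane [0.004  0.0019 0.2621]
w6 rear on pane [ 0.004  -0.1354  0.2633]
tri rear t-w6 [0.0028 0.1381 0.2639]
0.002146952349939003
tri rear t-w6 [ 0.0061 -0.1372  0.2622]
0.0010836409335250893
tri rear s-w6 [0.0009 0.1394 0.2653]
0.004955937031619048
tri rear s-w6 [ 0.0049 -0.1398  0.2597]
0.005206346516620188
tri rear t-s [-0.0007  0.1377  0.2697]
0.001309169678426659
tri rear t-s [ 0.0048 -0.1392  0.2606]
0.0065303648796239495
0.08644282528051342 0.0005566964803188842
```

step_arm([
  {"ax":0,"ay":0,"az":0,"x":0.0014,"y":0.0003,"z":0.003,"claw":0},
  {"ax":0,"ay":0,"az":0,"x":0.0027,"y":0.0006,"z":0.006,"claw":0},
  {"ax":0,"ay":0,"az":0,"x":0.0041,"y":0.0009,"z":0.009,"claw":0},
  {"ax":0,"ay":0,"az":0,"x":0.0055,"y":0.0011,"z":0.012,"claw":0},
  {"ax":0,"ay":0,"az":0,"x":0.0066,"y":0.0014,"z":0.0145,"claw":0},
  {"ax":0,"ay":0,"az":0,"x":0.0075,"y":0.0016,"z":0.0165,"claw":0},
  {"ax":0,"ay":0,"az":0,"x":0.0075,"y":0.0016,"z":0.0165,"claw":0},
  {"ax":0,"ay":0,"az":0,"x":0.0075,"y":0.0016,"z":0.0165,"claw":0},
])

```text
time_s: 9.5
tool_pos: [0.6739, 0.0426, 0.2336]
tool_rot: [179.9, -32.1, 12.2]
force: [-0.6, -0.5, -0.8]
grip_width: 0.0006
```

```bash
python3 - <<'E'
from fr import *
import pickle
o=pickle.load(open('w6.pkl','rb'));p=status.get_obs();d=np.array(p['tool_pos'])-o['tool_pos'];print('sl',d@sl,'n',d@n,p['tool_pos'],p['force'])
E
python3 snap.py w7
```

```text
sl 0.0177107192869799 n 0.0001832411563460418 [0.67387914 0.04263524 0.23360348] [-0.62476233 -0.52915155 -0.84562666]
[0.67387914 0.04263524 0.23360348] [179.92184999 -32.08947321  12.17825893] 9.5
```

View pics/w7_z.png

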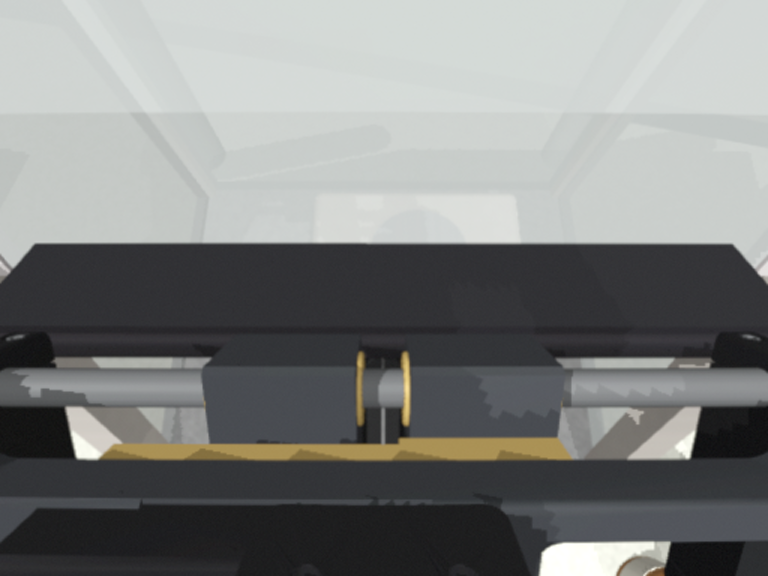

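step_arm([
  {"ax":0,"ay":0,"az":0,"x":-0.004,"y":-0.001,"z":-0.01,"claw":0},
  {"ax":0,"ay":0,"az":0,"x":-0.01,"y":-0.002,"z":-0.025,"claw":0},
  {"ax":0,"ay":0,"az":0,"x":-0.03,"y":-0.006,"z":-0.035,"claw":0},
  {"ax":0,"ay":0,"az":0,"x":-0.06,"y":-0.012,"z":-0.035,"claw":0},
  {"ax":0,"ay":0,"az":0,"x":-0.09,"y":-0.018,"z":-0.035,"claw":0},
  {"ax":0,"ay":0,"az":0,"x":-0.12,"y":-0.024,"z":-0.035,"claw":0},
  {"ax":0,"ay":2,"az":0,"x":-0.15,"y":-0.01,"z":-0.02,"claw":0},
  {"ax":0,"ay":4,"az":0,"x":-0.17,"y":0.02,"z":0.0,"claw":0},
  {"ax":0,"ay":6,"az":0,"x":-0.172,"y":0.06,"z":0.03,"claw":0},
  {"ax":0,"ay":7,"az":0,"x":-0.172,"y":0.093,"z":0.045,"claw":0},
  {"ax":0,"ay":7,"az":0,"x":-0.172,"y":0.093,"z":0.045,"claw":0},
  {"ax":0,"ay":7,"az":0,"x":-0.172,"y":0.093,"z":0.045,"claw":0},
])

```text
time_s: 10.75
tool_pos: [0.5014, 0.1363, 0.2781]
tool_rot: [-178.5, -25.2, 11.5]
force: [-0.0, -0.9, -0.7]
grip_width: 0.0003
```

```bash
python3 snap.py w8; python3 - <<'E'
from h import *
im=vision.read_camera('scene');cv2.imwrite('pics/s8f.png',im[:,:,::-1]); im=im[60:280,200:440];cv2.imwrite('pics/s8.png',cv2.resize(im[:,:,::-1],None,fx=2.7,fy=2.7,interpolation=cv2.INTER_CUBIC))
E
```

```text
[0.50144558 0.13628203 0.27805634] [-178.48012094  -25.22640052   11.53562523] 10.75
```

View pics/w8_z.png

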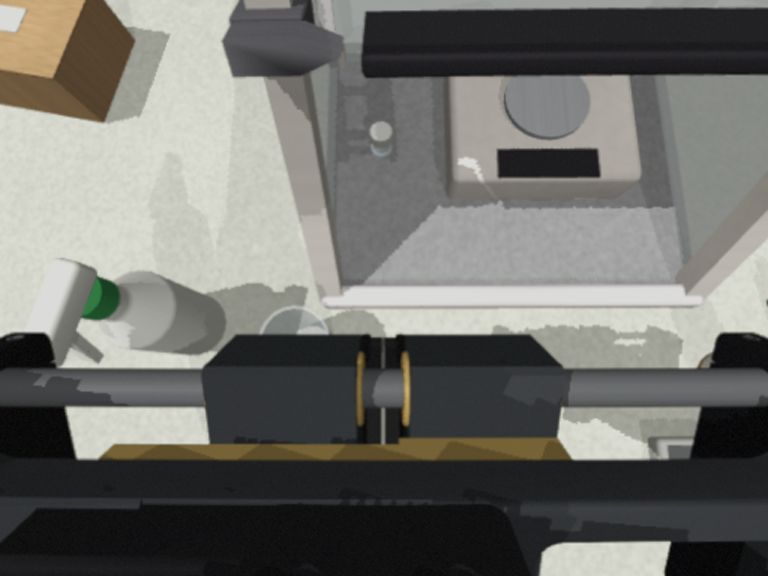

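View pics/s8.png

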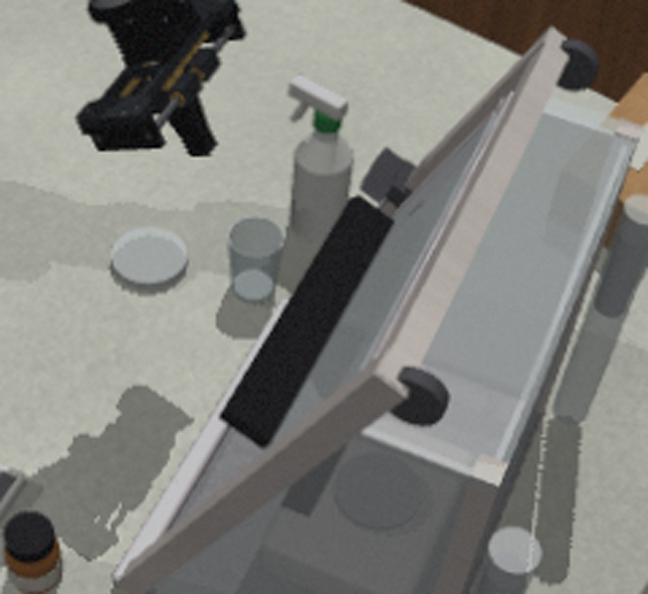

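```bash
python3 - <<'E'
import cv2
t=cv2.imread('pics/w8.png')[0:60,140:270]; a=cv2.resize(t,None,fx=6,fy=6,interpolation=cv2.INTER_CUBIC)
cv2.imwrite('pics/w8p.png',cv2.convertScaleAbs(a,alpha=2.2))
E
```

```text
(no output)
```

View pics/w8p.png

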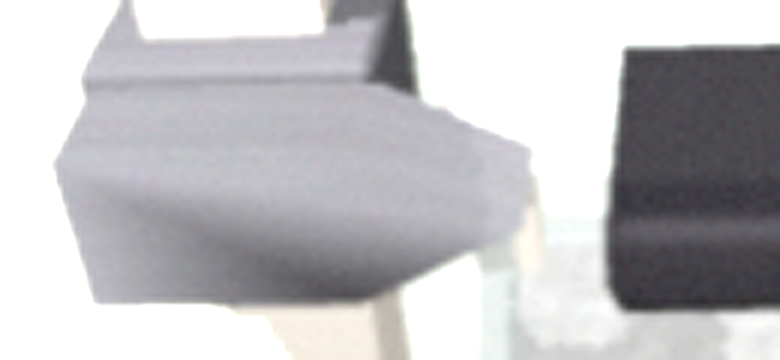

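```bash
python3 - <<'E'
from fr import *
import pickle
np.set_printoptions(precision=4,suppress=True)
w=cam('wrist',pickle.load(open('w8.pkl','rb')));O=np.array([.599,.0247,0])
Z=lambda u,v:(140+u/6-.42,v/6-.42)
for nm,u in(('ptr top',(55,162)),('ptr bot',(97,302)),('ptr botR',(365,300)),('tip',(522,235)),('lip bot',(625,307)),('lip ftop',(611,195))):
    q=onplane(w,Z(*u),O-n*.0395,n)-O;print(nm,q@yh,q@sl)
a=cv2.imread('pics/top0.png');b=vision.read_camera('top')[:,:,::-1];cv2.imwrite('pics/t8.png',b)
d=cv2.absdiff(a,b);cv2.imwrite('pics/d8.png',cv2.convertScaleAbs(d,alpha=3))
o=status.get_obs();print(o['time_s'],o['force'],o['joint_velocities'])
E
```

```text
ptr top 0.2086854188151299 0.2838536150011738
ptr bot 0.20872021867483828 0.2668524784894119
ptr botR 0.1735402755100504 0.2665303969038016
tip 0.1522652956736657 0.27432733145092403
lip bot 0.1397440880475946 0.2651631199007934
lip ftop 0.140771704007605 0.2789169141250869
10.9 [-0.4047  1.0596  0.1338] [ 0.3072  0.0675  0.0669 -0.0665 -0.0652  0.1937 -0.1254]
```

View pics/d8.png

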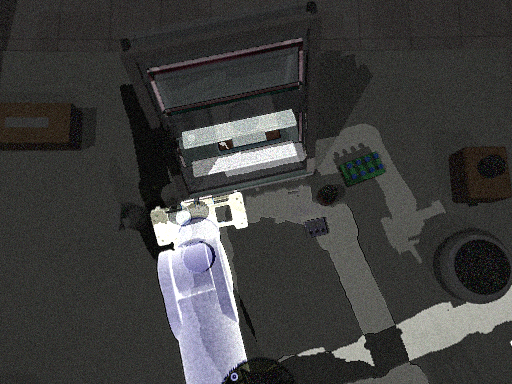

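The lip middle is at about 0.272 along the slope and the pointer tip at about 0.2745, so the lip sits roughly 2.5 mm low, well within 10 mm. The difference image shows only the arm, its shadow and the window changed, and the hand is clear. I'll hand the job in.

```bash
python3 -c "
from cell import workorder
print(workorder.sign_off())"
```

```text
the job is handed in; nothing more can be done
None
```

I pushed the window up about 114 mm from beneath its lip with the closed fingers, backed the hand down and out, and handed the job in at about 11 s of the 42 s allowed. Sign-off reports no verdict, so what follows is from my own measurements.

- **Level:** the last wrist-camera picture puts the lip's middle at about 0.272 m along the slope and the pointer tip at about 0.2745 m. The lip is therefore roughly 2–3 mm low, against the 10 mm allowed.
- **Contact:** the lip sat at the same place in the wrist view throughout the push, so the fingers did not slip. Contact came at the height I predicted for the fingers. Nothing came near the lip's upper face as far as the pictures show.
- **Clear of everything:** the hand stopped in front of the enclosure, and the measured force there was about 1 N, which is noise level. Comparing the first and last top views, only the arm, its shadow and the window changed. The pointer measured the same before and after, to about 1 mm.

**Disagreements:**
- **Tilt:** the arm could not take the near-horizontal hand pose I first asked for, because joint 2 reached its range limit. I pushed at a 32° tilt instead.
- **Measurements:** some early top-view and scene-view measurements differed from the wrist ones by 5–25 mm. I put this down to mismatched corners and relied on the wrist views, which agreed with each other to within 1 mm except at the pointer tip, where they missed by about 6 mm. I took its height from the pointer's front face and the last picture.

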